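# Set up the folding recipe stand and put the recipe tablet on it

## Robot

A 7-joint arm with a two-finger parallel gripper is mounted at the origin on the work surface. World frame = base frame: x ahead of the robot, y to its left, z up, the work surface at z = 0. Lengths are in m, angles in rad, forces in N, time in s.
With the tool pointing down it reaches from about 0.425 to 0.925 m from the base axis. Payload 6.8 kg.
Tool frame: the origin (TCP) lies between the finger pads; the fingertips stand finger_overhang ahead of it and the grasp point (between the pads) lies 6 mm ahead of it (finger_overhang is the distance from the TCP to the fingertips, in m); z points along the fingers, y is the line along which they close (so a half turn about z gives the same grasp; the last joint's range is limited). The gripper opens to 85 mm and grips with 20 to 120 N. Pads are 22 mm wide; open, the fingers measure 114 mm over their backs; the gripper's body (76 mm by 85 mm) begins 54 mm behind the grasp point. The pads swing forward as they close: fully open they stand 13 mm farther back than shut.
Start: joints at [1.183, 0.477, 0.022, 1.555, -0.011, 1.109, -0.083], TCP at [0.186, -0.649, 0.256] pointing down, gripper open.
Joint ranges: [-2.96, 2.96], [-0.34, 2.1], [-1.41, 1.46], [0.24, 2.44], [-1.37, 4.51], [0.17, 1.92], [-2.96, 2.96]. Speed limits (rad/s): [2.39, 2.39, 3.14, 3.14, 3.14, 3.14, 3.14].

## Interface

Orientations are given as a unit quaternion [w, x, y, z].
In Python, from station import * gives the robot as it stands.
- The arm moves only by the tool drive_tool, never from a script. Its argument "increments" is a list of rows, each an object of numbers: "claw": the finger opening in m, from 0 to 0.0854; "dx", "dy", "dz": the shift along the tool's x, y, z in m; "wx", "wy", "wz": the turn, a rotation vector about the tool's x, y, z in degrees. A call has 1 to 20 rows; each row shifts and turns the commanded pose from where the row before left it, along the tool's axes as they then stand; what a row does not reach is not made up. A row lasts 1/8 s, in which the tool goes at most 62.5 mm and 10.7 degrees, less where a joint would pass 70% of its speed; a pose out of reach is approached as far as the arm can. A call with a gripper value outside its range is refused whole. The fingers move at their own pace and stop on an object; "newtons" is the grip in N (left out, the last holds). Time passes only in rows, so rows that do not move let the fingers close. It gives the time, the measured TCP pose, the force, the opening and the grip force at its end, in the units of the state.
- get_obs(): the state, without advancing time (a new reading comes with each control period).
- read_camera(name): name is "scene" or "top"; returns (picture, depth): 480x640x3 uint8, red, green, blue; 480x640 float32, m along the optical axis (not along the pixel's ray), 0 where there is no reading.
- calibration(name): a dict with "intrinsics" (3x3 intrinsics, pixels), "R" (3x3) and "t" (3): a world point X has camera coordinates R X + t. Camera axes: x right, y down, z forward; pixel columns grow to the right and rows downward; lengths in m; the calibration is good to about 2 mm. A picture is of the moment at which its call begins. calibration takes no time and is no camera call.
- hand_in(): hands the job in; it is judged then, once.
The state is a dict: "t": time; "q": joint angles; "joint_vel": joint speeds; "joint_torque": joint torques, N m; "eef_pos": TCP position; "tool_rot": TCP orientation; "contact_force": force on the tool from outside, world axes, zero at the start; "torque": the same for the moment, N m; "gripper_width": opening from 0.0 (shut) to 1.0 (fully open); "grasp_force": force on a finger pad.
Only numpy, scipy, OpenCV 4.12 (cv2) and the standard library are available. Lean on these libraries where they do the work, as an engineer would, in place of code of your own. Each camera call takes 0.05 s, during which the arm holds its last target. There are 200 camera calls.

## Task

Set up the recipe stand for the baker: swing its back panel up from folded to fully open and press the red thumb bar of the folding brace past its centre until it snaps home and locks, without forcing it. Then take the tablet out of the charging dock and set it gently on the stand's ledge, leaning back on the panel with its screen facing the reader, and let go. Leave the tub, the jar and the bowl where they are.

Things in the scene. Friction and masses are not known exactly. Their poses are not given: they have to be found in the camera images.
- stand: folding tablet stand, fixed: black base plate 210 (x) x 170 (y) x 12 mm, white back panel, one folding steel brace. Origin: centre of the base's underside, z up; the reading side faces its +x. The hinge runs along y through x = +90, z = 46 mm (cheeks at y = +-74 up to z = 60); folded, the panel lies over the base towards -x. The brace is behind the panel (-x side) at y = +50 mm.
- panel (a joint): opening angle of the back panel: 0 folded flat, 1.222 rad (70 degrees from the bench) fully open against its stop, then leaning back towards the stand's -x. The hinge is stiff (about 0.45 N m): the panel stays where it is left.
- handle (a point): middle of the panel's round handle bar, 12 mm thick, 100 mm long along the stand's y, 150 mm from the hinge axis and 1 mm behind the panel's mid-plane; 45 mm above the bench when folded. The panel plate (130 mm wide, 10 mm thick) ends 112 mm from the hinge, leaving a window 32 x 88 mm for a finger inside the bar. The bar may turn between the fingers as the panel swings.
- brace_lower: lower link of the brace, 38 mm between pins, pivoting on the base at stand x = -50, y = +50, z = 28 mm, with the red thumb bar at its upper end (the elbow). Origin: the lower pin. The upper link, 95 mm, runs from the elbow to the back of the panel.
- thumb_bar (a point): middle of the red round bar at the elbow, 14 mm thick, 60 mm along y (y = +35 to +95). In the stand's x, z (mm): folded about -84, 45; panel open, unlocked -34, 62; locked -20, 46. Press it that way, to +x and down: resistance rises to 6 to 15 N (stands differ), then it snaps to its stop by itself. The panel's top is 60 mm off: tilt the tool about 35 degrees, coming from -x.
- elbow (a joint): unfolding angle of the brace at its elbow: about 0 folded, 2.2 to 2.4 rad when the panel is fully open but the brace not locked, 2.86 rad when the two links are in line, 3.16 rad snapped home against its stop (locked).
- ledge (a point): on the panel's face, middle of the foot of the ledge, 9 mm from the hinge axis and 5 mm out of the panel's mid-plane. Axes turn with the panel: -x runs up along the panel, y along the ledge, z out of the reading face. The ledge is 120 mm wide, stands 24 mm out of the face and ends in a lip 8 mm high, leaving a channel 20 mm wide from face to lip for the tablet's lower edge.
- tablet: tablet in a black bumper case, 140 mm wide (its y), 200 mm high (its z), 12 mm thick (its x), about 0.42 kg, standing upright in the charging dock at the start. Origin: centre of its lower edge face; z points to its upper edge; the pale screen faces its +x.
- screen (a point): middle of the tablet's screen, 6 mm in front (+x) of the tablet's mid-plane and 100 mm above its lower edge.
- dock: black charging dock, fixed, 100 (x) x 120 (y) mm, with an upright slot 15 mm wide across its middle along y, its floor 10 mm and its walls' tops 55 mm above the bench. Origin: centre of its underside.
- tub: white cream tub with a green band, 100 mm in diameter, 68 mm high, loose; a bystander. Origin: centre of its underside.
- jar: glass jar with a green label and a dark cap, 72 mm in diameter, 115 mm high, loose; a bystander. Origin: centre of its underside.
- bowl: steel bowl 144 mm across, 62 mm high, loose; a bystander. Origin: centre of its underside.
Things that resemble listed ones, but are neither listed nor needed, are in the scene too. What is shaped like the tablet but orange is not meant.

How it is judged:
On the way:
1. the panel is fully open and the brace is snapped past its centre and locked, with nothing set on the ledge yet (value of joint panel above 1.19 rad and value of joint elbow above 3.05 rad and distance between tablet and ledge above 0.06 m), for 0.2 s.
At the end, for the whole second after the job is handed in: Panel open past 1.19 rad, brace locked (elbow over 3.05 rad); tablet at rest on the ledge: lower edge within 12 mm of the ledge along the panel, within 35 mm of its middle, between face and lip, leaning along the panel within 0.12 rad, screen outwards (value of joint panel above 1.19 rad and value of joint elbow above 3.05 rad and x of tablet in the frame of ledge between -0.012 and 0.006 m and y of tablet in the frame of ledge between -0.035 and 0.035 m and z of tablet in the frame of ledge between 0 and 0.018 m and z of screen in the frame of ledge between 0.008 and 0.024 m and angle between the z axis of tablet and the x axis of ledge, either way round below 0.12 rad and linear speed of tablet below 0.02 m/s and angular speed of tablet below 0.1 rad/s); the robot touches nothing.
It fails at once if a bystander (tub, jar or bowl) is moved more than 25 mm (distance of any of tub, jar, bowl from where it was at the start of the episode above 0.025 m).
It fails at once if the brace is forced: more than 40 N on its thumb bar link (contact force between anything else and brace_lower above 40 N).
It fails at once if the tablet is dropped or pushed hard on the stand (more than 60 N) (contact force between tablet and stand above 60 N).
It also fails if it takes over 67 s, if anything falls off the work surface, if the arm or the gripper's body presses on something with over 40 N, if the wrist force passes 120 N, or if a joint passes its speed limit or range.

## Working session

There is one attempt and no reset: what is moved stays moved. The work goes in short steps, Python scripts to look and compute and a tool call to move; the robot and the scene stay as the last step left them, time stands still between calls to the robot, and variables do not carry over. Pictures are saved under pics/ and viewed, at most 10 in all, crops included, and the job is handed in when it is done.

Besides the shell and the picture viewer there is one more tool, called after "Call:" as name(argument=value, ...), one argument or row to a line, values as JSON. drive_tool: Moves the arm, as the interface text tells. Its arguments: {"type":"object","properties":{"increments":{"type":"array","items":{"type":"object","properties":{"claw":{"type":"number"},"dx":{"type":"number"},"dy":{"type":"number"},"dz":{"type":"number"},"wx":{"type":"number"},"wy":{"type":"number"},"wz":{"type":"number"}}}},"newtons":{"type":"number"}},"required":["increments"]}

```bash
ls; mkdir -p pics
python3 - <<'E'
from station import *
import cv2,numpy as np
print(get_obs())
for n in ("scene","top"):
    p,d=read_camera(n); c=calibration(n); print(n,c)
    np.savez(f"pics/{n}0.npz",p=p,d=d)
    cv2.imwrite(f"pics/{n}0.png",p[:,:,::-1])
E
```

```text
pics
{'t': 0.0, 'q': array([ 1.18291692,  0.47781621,  0.02234674,  1.55642288, -0.01151224,
        1.10931186, -0.08308012]), 'joint_vel': array([-0.00014371, -0.00119293, -0.00091514, -0.00055879,  0.00060787,
       -0.00080918,  0.00017765]), 'joint_torque': array([ 8.07487122e-04, -5.96462667e+01,  1.60864189e+00, -2.81201077e+01,
        1.25771749e-02,  9.40417754e-03,  5.92577592e-06]), 'eef_pos': array([ 0.18623763, -0.64824075,  0.25532708]), 'tool_rot': array([-8.94900698e-04,  9.90228869e-01,  1.39448736e-01, -1.91002161e-04]), 'contact_force': array([ 1.40467238, -0.10837528, -0.09326059]), 'torque': array([ 0.06925077,  0.01607131, -0.00602126]), 'grasp_force': 0.0, 'gripper_width': 1.0025267948785814}
scene {'intrinsics': array([[529.26193185,   0.        , 324.22530395],
       [  0.        , 529.26193185, 250.45019582],
       [  0.        ,   0.        ,   1.        ]]), 'R': array([[ 0.67404154,  0.73854733, -0.0146919 ],
       [ 0.53396522, -0.50087856, -0.68117678],
       [-0.51044015,  0.45129648, -0.73197154]]), 't': array([-0.27878551, -0.23023474,  1.67312737])}
top {'intrinsics': array([[593.26972514,   0.        , 314.56528442],
       [  0.        , 593.26972514, 243.82146553],
       [  0.        ,   0.        ,   1.        ]]), 'R': array([[ 0.01910964, -0.99974043,  0.01240511],
       [-0.99298597, -0.02042554, -0.11645456],
       [ 0.11667772, -0.01009269, -0.99311855]]), 't': array([-0.06362312,  0.52989736,  1.40008958])}
```

View pics/scene0.png

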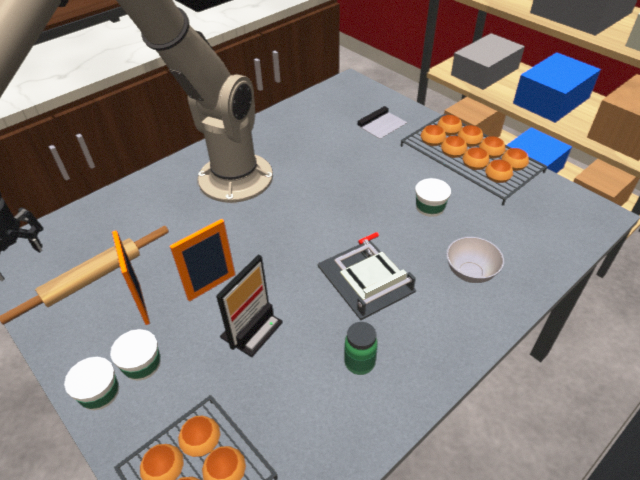

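View pics/top0.png

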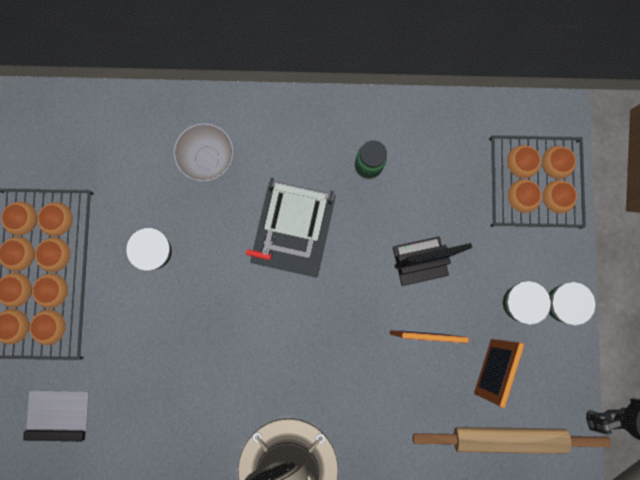

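The scene view shows the folded stand (367,275), with its red bar at (369,239), and the tablet in the dock at (247,305). In the top view the stand is at (293,228), the red bar at (258,254), the hinge side at the top edge (300,187) and the dock at (432,258). The bystanders are the jar (371,158), the bowl (203,152) and the tub (148,249).

```bash
cat > h.py <<'E'
import numpy as np,cv2
from station import *
def cloud(n,p,d):
    c=calibration(n);K=c["intrinsics"];v,u=np.mgrid[:480,:640]
    X=np.stack([(u-K[0,2])/K[0,0]*d,(v-K[1,2])/K[1,1]*d,d],-1)
    return (X-c["t"])@c["R"]
def proj(n,X):
    c=calibration(n);x=(c["R"]@np.asarray(X).T).T+c["t"];x=x@c["intrinsics"].T
    return x[...,:2]/x[...,2:]
E
python3 - <<'E'
from h import *
def load(n):
    z=np.load(f"pics/{n}0.npz"); return z['p'].astype(int),cloud(n,z['p'],z['d'])
def rect(Q):
    r=cv2.minAreaRect((Q[:,:2]*1000).astype(np.float32)); return np.round(r[0],1),np.round(r[1],1),round(r[2],1)
pt,Ct=load("top"); ps,Cs=load("scene")
for n,p,C,box in (("top",pt,Ct,(240,340,170,285)),("scene",ps,Cs,(310,420,225,320))):
    u0,u1,v0,v1=box; P=C[v0:v1,u0:u1].reshape(-1,3);c=p[v0:v1,u0:u1].reshape(-1,3)
    print(n,"bench z",np.median(P[P[:,2]<0.006][:,2]) )
    m=(P[:,2]>0.005); print(" stand all",rect(P[m]))
    m=(P[:,2]>0.007)&(P[:,2]<0.017)&(c.max(1)<75); print(" base",m.sum(),rect(P[m]),np.median(P[m][:,2]))
    m=(c[:,0]>150)&(c[:,1]<70); print(" red",m.sum(),P[m].mean(0),rect(P[m]),P[m].max(0))
    m=(c.min(1)>150); print(" white",m.sum(),rect(P[m]),np.median(P[m][:,2]))
for n,p,C,box in (("top",pt,Ct,(385,480,230,290)),("scene",ps,Cs,(215,290,250,360))):
    u0,u1,v0,v1=box; P=C[v0:v1,u0:u1].reshape(-1,3)
    m=(P[:,2]>0.08); print(n," tablet",m.sum(),rect(P[m]),P[m].max(0))
    m=(P[:,2]>0.17)&(P[:,2]<.215); print(n," tablettop",m.sum(),rect(P[m]),P[m].max(0),P[m].mean(0))
    m=(P[:,2]>0.006)&(P[:,2]<0.065); print(" dock",rect(P[m]),P[m].max(0))
for k,(n,p,C,box) in {"tub":("top",pt,Ct,(125,172,226,272)),"jar":("top",pt,Ct,(353,390,138,180)),"bowl":("top",pt,Ct,(170,236,120,184)),"or1":("top",pt,Ct,(388,470,325,345)),"or2":("top",pt,Ct,(472,526,335,410))}.items():
    u0,u1,v0,v1=box; P=C[v0:v1,u0:u1].reshape(-1,3);m=P[:,2]>0.012;print(k,rect(P[m]),P[m].max(0))
# stand zoom
z=np.vstack([cv2.resize(pt[170:285,240:340].astype(np.uint8),(520,598))[:300],]) 
a=cv2.resize(pt[172:287,235:345].astype(np.uint8),(390,400),interpolation=cv2.INTER_CUBIC);b=cv2.resize(ps[225:325,310:420].astype(np.uint8),(400,400),interpolation=cv2.INTER_CUBIC)
cv2.imwrite("pics/zoom.png",np.hstack([a,b])[:,:,::-1])
E
```

```text
top bench z 0.0002124938800022658
 stand all (array([541.1,   9.4]), array([355.5, 245.4]), 0.8)
 base 1176 (array([564.5,   2.3]), array([164.7, 193.9]), 78.7) 0.01201827144911672
 red 105 [0.50124385 0.08196222 0.04971038] (array([501.8,  80.7]), array([57. , 12.2]), 78.1) [0.51130671 0.10941856 0.0570207 ]
 white 2299 (array([519.5,   6.4]), array([132.5, 295.3]), 82.0) 0.05173400443191433
scene bench z 0.0006894835698872673
 stand all (array([ 832. , -222.8]), array([ 297.6, 1083.5]), 48.6)
 base 106 (array([578.3,  -4.3]), array([165.1, 200.9]), 78.0) 0.010299413986834559
 red 59 [0.51536886 0.06928762 0.06637951] (array([ 818. , -292.5]), array([  46.8, 1016.1]), 40.4) [1.16488174 0.10584898 1.06375518]
 white 6862 (array([ 831.8, -214.6]), array([ 311.3, 1095.1]), 48.5) 0.0017000633469943182
top  tablet 617 (array([ 452.7, -206.1]), array([ 33.4, 377.4]), 22.9) [ 0.5194736  -0.0386525   1.45295315]
top  tablettop 436 (array([ 498.6, -315.6]), array([ 12.7, 141. ]), 13.5) [ 0.5194736  -0.24683614  0.21492031] [ 0.49717836 -0.31228536  0.20595885]
 dock (array([ 501.5, -341.9]),
[... 206 characters left out ...]
y([ 500.1, -317.3]), array([ 16.4, 140.4]), 13.3) [ 0.5217608  -0.24852714  0.2147308 ] [ 0.50392865 -0.32097141  0.19597231]
 dock (array([ 420.2, -264.7]), array([172.8, 337.2]), 52.7) [ 0.5659368  -0.11631007  0.06494879]
tub (array([425.8, 183.1]), array([449.7,  98.9]), 62.0) [0.55692276 0.38912218 1.45295315]
jar (array([ 572.1, -102.2]), array([ 71.2, 429.1]), 63.6) [ 0.76752115 -0.0386525   1.45295315]
bowl (array([605. ,  88.4]), array([526. , 142.1]), 42.9) [0.81708562 0.28995055 1.45295315]
or1 (array([ 332.4, -207.2]), array([342.3,  21.1]), 82.9) [ 0.3640372  -0.0386525   1.45295315]
or2 (array([ 334.1, -273.1]), array([451.6, 139.4]), 65.6) [ 0.3640372  -0.0386525   1.45295315]
```

View pics/zoom.png

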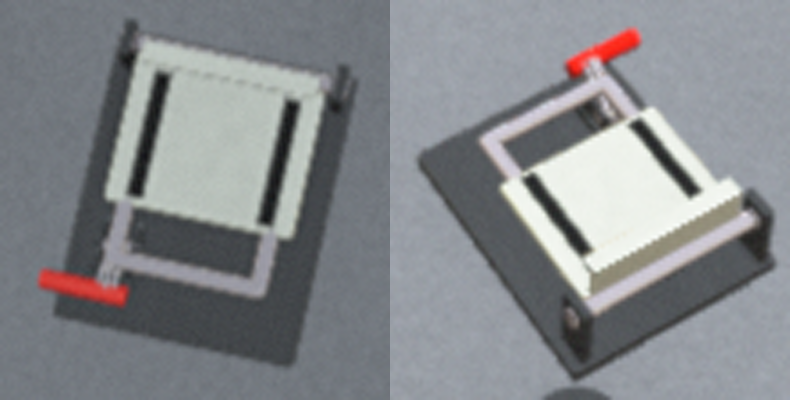

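Run:
```python
from h import *
def load(n):
    z=np.load(f"pics/{n}0.npz"); return z['p'].astype(int),cloud(n,z['p'],z['d']),z['d']
def rect(Q):
    r=cv2.minAreaRect((Q[:,:2]*1000).astype(np.float32)); return np.round(r[0],1),np.round(r[1],1),round(r[2],1)
D={n:load(n) for n in("top","scene")}
def get(n,x0,x1,y0,y1,z0,z1,f=lambda c:c[:,0]>-1):
    p,C,d=D[n];P=C.reshape(-1,3);c=p.reshape(-1,3)
    m=(d.ravel()>0.1)&(P>[x0,y0,z0]).all(1)&(P<[x1,y1,z1]).all(1)&f(c); return P[m]
S=(.44,.72,-.14,.14)
for n in D:
    print(n,"base",rect(get(n,*S,.008,.018)),"nored",rect(get(n,*S,.008,.018,lambda c:c.max(1)<80)))
    Q=get(n,*S,.02,.1,lambda c:(c[:,0]>150)&(c[:,1]<70));print(" red",rect(Q),Q[:,2].max(), Q.mean(0))
    Q=get(n,*S,.035,.1,lambda c:c.min(1)>130);print(" white",rect(Q),np.percentile(Q[:,2],[5,50,95]))
    Q=get(n,*S,.056,.1);print(" high",rect(Q),Q[:,2].max())
    T=(.42,.58,-.42,-.2)
    for a,b in((.008,.065),(.1,.215),(.198,.225)):
        Q=get(n,*T,a,b);print(" tab",a,b,rect(Q),Q.max(0),len(Q))
    for k,x,y in(("tub",.52,.29),("jar",.70,-.11),("bowl",.73,.19),("or1",.36,-.27),("or2",.3,-.4)):
        Q=get(n,x-.12,x+.09,y-.09,y+.09,.012,.3); print(k,rect(Q) if len(Q) else 0,Q[:,2].max() if len(Q) else 0)
```

```text
top base (array([580.3,  -0.9]), array([268.7, 273.2]), 2.8) nored (array([565.1,   2.1]), array([166.1, 197.1]), 79.0)
 red (array([501.8,  80.7]), array([57. , 12.2]), 78.1) 0.05702069676054761 [0.50124385 0.08196222 0.04971038]
 white (array([579.9,  -1.8]), array([131.7, 174.7]), 79.3) [0.04620489 0.05151525 0.07560501]
 high (array([580.3,  -1.8]), array([155.9, 190.3]), 79.6) 0.08541505810808475
 tab 0.008 0.065 (array([ 500.9, -314.9]), array([217. , 152.7]), 86.9) [ 0.5799432  -0.20455922  0.06443497] 1510
 tab 0.1 0.215 (array([ 498.6, -315.6]), array([ 12.8, 141. ]), 13.4) [ 0.5194736  -0.24683614  0.21492031] 552
 tab 0.198 0.225 (array([ 498.9, -315.6]), array([ 12.2, 140.9]), 13.4) [ 0.5194736  -0.24715305  0.21721977] 386
tub (array([506.4, 324.4]), array([115.5,  98.6]), 83.2) 0.07729704063761474
jar (array([ 666., -114.]), array([104.9, 249.4]), 34.9) 0.12340919233973395
bowl (array([745.5, 214.6]), array([143. , 130.9]), 0.6) 0.06914224413711191
or1 (array([ 382. , -301.3]), array([122.1, 136.6]), 86.8) 0.2065454236560053
or2 (array([ 252.6, -395.2]), array([181.1, 1
[... 472 characters left out ...]
, -315.9]), array([138.7,  97.2]), 86.0) [ 0.56064988 -0.2471525   0.06494879] 1478
 tab 0.1 0.215 (array([ 500.3, -317.5]), array([ 16.6, 140.9]), 13.3) [ 0.52193012 -0.24847876  0.2147308 ] 1883
 tab 0.198 0.225 (array([ 499.4, -317.6]), array([ 14.9, 140.1]), 13.3) [ 0.5217608  -0.24869108  0.2150576 ] 453
tub (array([507.7, 332.6]), array([92.4, 99.9]), 87.3) 0.07446232679846194
jar (array([ 667.5, -114.6]), array([112.3, 252.3]), 32.6) 0.12076117322494052
bowl (array([743.4, 212.3]), array([135. , 142.5]), 89.9) 0.06921185305925633
or1 (array([ 323.4, -299.1]), array([121.4,  19.2]), 87.7) 0.20341153760327602
or2 (array([ 255.8, -394.5]), array([181.5, 137.5]), 84.7) 0.20459744733379887
```

```bash
cat >> h.py <<'E'
from scipy.spatial.transform import Rotation as Ro
YAW=np.radians(-11.5); ORG=np.array([.572,-.0015,0]); Rs=Ro.from_euler('z',YAW)
def st(x,y,z): return ORG+Rs.apply(np.array([x,y,z])/1000)   # stand mm -> world
def tool():
    o=get_obs();w,x,y,z=o["tool_rot"];return np.array(o["eef_pos"]),Ro.from_quat([x,y,z,w]),o
def stR(tilt=0,flip=False,Y=None): # tool y=stand x, z down, tilt deg: z leans to stand +x
    return Ro.from_euler('z',YAW if Y is None else Y)*Ro.from_matrix(np.array([[0,1,0],[1,0,0],[0,0,-1]]).T)*Ro.from_euler('x',-tilt,degrees=True)
def togo(P,R):  # shift in current tool frame mm; rotvec deg in tool frame
    p,r,o=tool(); print("shift(tool,mm)",np.round(r.inv().apply(P-p)*1000,1),"world",np.round((P-p)*1000,1),"turn",np.round(np.degrees((r.inv()*R).as_rotvec()),1),"t",round(o["t"],2),"pos",np.round(p,4),"F",np.round(o["contact_force"],1),"w",round(o["gripper_width"],3),"q",np.round(o["q"],2))
E
python3 - <<'E'
import station
from h import *
print([a for a in dir(station) if a[0]!='_'], getattr(station,'finger_overhang',None))
togo(st(-60,0,120),stR())
print(st(-60,0,45))
E
```

```text
['PlanningError', 'calibration', 'finger_overhang', 'get_obs', 'hand_in', 'read_camera'] 0.025
shift(tool,mm) [ 496.2 -542.6  136.3] world [ 326.9  658.7 -135.4] turn [ -0.1  -0.  -62.5] t 0.1 pos [ 0.1863 -0.6483  0.2554] F [-0.3 -0.   0.3] w 1.001 q [ 1.18  0.48  0.02  1.56 -0.01  1.11 -0.08]
[0.51320452 0.01046208 0.045     ]
```

Call:
drive_tool(
  increments=[
    {"dz":-0.03,"claw":0.06},
    {"dx":0.038,"dy":-0.042,"dz":-0.02},
    {"dx":0.038,"dy":-0.042},
    {"dx":0.038,"dy":-0.042},
    {"dx":0.038,"dy":-0.042},
    {"dx":0.038,"dy":-0.042},
    {"dx":0.038,"dy":-0.042},
    {"dx":0.038,"dy":-0.042},
    {"dx":0.038,"dy":-0.042},
    {"dx":0.038,"dy":-0.042},
    {"dx":0.038,"dy":-0.042},
    {"dx":0.038,"dy":-0.042},
    {"dx":0.038,"dy":-0.042},
    {"dx":0.04,"dy":-0.038,"dz":0.03},
    {"wz":-10.5,"dz":0.04},
    {"wz":-10.4,"dz":0.04},
    {"wz":-10.4,"dz":0.03},
    {"wz":-10.4,"dz":0.02},
    {"wz":-10.4},
    {"wz":-10.4},
  ],
)

```text
schema error: expected keys claw, dx, dy, dz, wx, wy, wz
```

```bash
python3 -c "
from h import *
togo(st(-60,0,51),stR())
p,d=read_camera('top');cv2.imwrite('pics/t1.png',cv2.resize(p[150:300,200:400],(800,600))[:,:,::-1])"
```

```text
shift(tool,mm) [ 496.2 -542.5  205.3] world [ 326.9  658.7 -204.4] turn [ -0.1  -0.  -62.5] t 0.1 pos [ 0.1863 -0.6483  0.2554] F [-0.3 -0.   0.3] w 1.001 q [ 1.18  0.48  0.02  1.56 -0.01  1.11 -0.08]
```

View pics/t1.png

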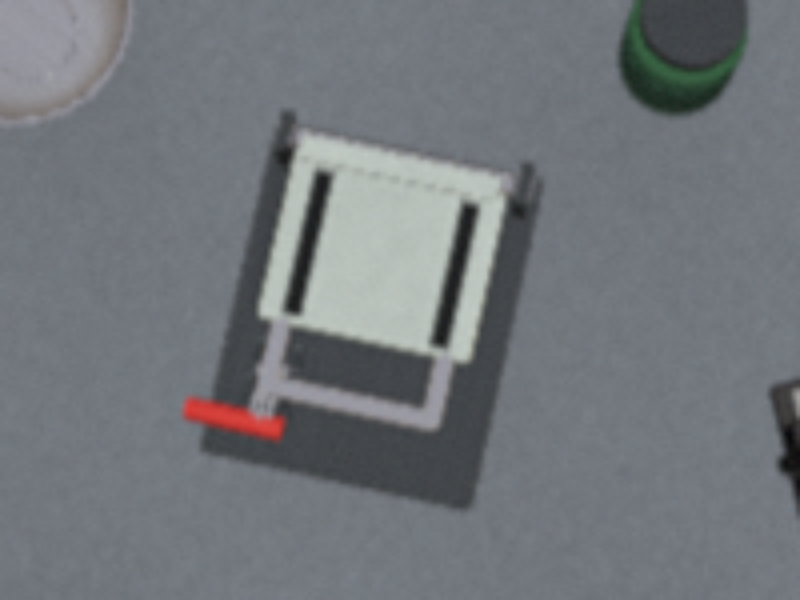

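The picture shows the folded stand unmoved: handle bar middle at crop (355,402), which is full-frame (289,250), with an open window between the bar and the plate. Every row needs all the keys, so I'm sending the move again.

Call:
drive_tool(
  increments=[
    {"claw":0.06,"dx":0,"dy":0,"dz":-0.03,"wx":0,"wy":0,"wz":0},
    {"claw":0.06,"dx":0.038,"dy":-0.042,"dz":-0.02,"wx":0,"wy":0,"wz":0},
    {"claw":0.06,"dx":0.038,"dy":-0.042,"dz":0,"wx":0,"wy":0,"wz":0},
    {"claw":0.06,"dx":0.038,"dy":-0.042,"dz":0,"wx":0,"wy":0,"wz":0},
    {"claw":0.06,"dx":0.038,"dy":-0.042,"dz":0,"wx":0,"wy":0,"wz":0},
    {"claw":0.06,"dx":0.038,"dy":-0.042,"dz":0,"wx":0,"wy":0,"wz":0},
    {"claw":0.06,"dx":0.038,"dy":-0.042,"dz":0,"wx":0,"wy":0,"wz":0},
    {"claw":0.06,"dx":0.038,"dy":-0.042,"dz":0,"wx":0,"wy":0,"wz":0},
    {"claw":0.06,"dx":0.038,"dy":-0.042,"dz":0,"wx":0,"wy":0,"wz":0},
    {"claw":0.06,"dx":0.038,"dy":-0.042,"dz":0,"wx":0,"wy":0,"wz":0},
    {"claw":0.06,"dx":0.038,"dy":-0.042,"dz":0,"wx":0,"wy":0,"wz":0},
    {"claw":0.06,"dx":0.038,"dy":-0.042,"dz":0,"wx":0,"wy":0,"wz":0},
    {"claw":0.06,"dx":0.038,"dy":-0.042,"dz":0,"wx":0,"wy":0,"wz":0},
    {"claw":0.06,"dx":0.04,"dy":-0.038,"dz":0.03,"wx":0,"wy":0,"wz":0},
    {"claw":0.06,"dx":0,"dy":0,"dz":0.04,"wx":0,"wy":0,"wz":-10.5},
    {"claw":0.04,"dx":0,"dy":0,"dz":0.04,"wx":0,"wy":0,"wz":-10.4},
    {"claw":0.04,"dx":0,"dy":0,"dz":0.03,"wx":0,"wy":0,"wz":-10.4},
    {"claw":0.04,"dx":0,"dy":0,"dz":0.02,"wx":0,"wy":0,"wz":-10.4},
    {"claw":0.04,"dx":0,"dy":0,"dz":0,"wx":0,"wy":0,"wz":-10.4},
    {"claw":0.04,"dx":0,"dy":0,"dz":0,"wx":0,"wy":0,"wz":-10.4},
  ],
)

```text
t: 2.65
eef_pos: [0.513, 0.0089, 0.1459]
tool_rot: [-0.0, 0.772, 0.635, -0.0]
contact_force: [-0.3, -0.1, -0.9]
gripper_width: 0.473
grasp_force: 0.0
```

```bash
python3 -c "
from h import *
togo(st(-60,0,51),stR()); print(proj('top',st(-60,0,51)),proj('top',st(-84,65,52)),proj('scene',st(-84,65,45)),proj('top',st(-105,-85,12)),proj('top',st(-105,85,12)))"
```

```text
shift(tool,mm) [ 1.6  0.  94.9] world [  0.2   1.6 -94.9] turn [-0.1  0.   0.4] t 2.65 pos [0.513  0.0089 0.1459] F [-0.3 -0.1 -0.9] w 0.473 q [ 0.4   0.44 -0.66  2.    0.36  0.82 -0.66]
[287.77215415 249.77413969] [258.75482512 253.57063248] [368.10267007 238.50451981] [318.27319611 277.07995681] [250.10138288 261.80086514]
```

Call:
drive_tool(
  increments=[
    {"claw":0.032,"dx":0,"dy":0,"dz":0.02,"wx":0,"wy":0,"wz":0},
    {"claw":0.032,"dx":0,"dy":0,"dz":0.02,"wx":0,"wy":0,"wz":0},
    {"claw":0.032,"dx":0,"dy":0,"dz":0.02,"wx":0,"wy":0,"wz":0},
    {"claw":0.032,"dx":0,"dy":0,"dz":0.02,"wx":0,"wy":0,"wz":0},
    {"claw":0.032,"dx":0,"dy":0,"dz":0.015,"wx":0,"wy":0,"wz":0},
    {"claw":0.032,"dx":0,"dy":0,"dz":0,"wx":0,"wy":0,"wz":0},
  ],
)

```text
t: 3.4
eef_pos: [0.5125, 0.009, 0.0502]
tool_rot: [-0.001, 0.774, 0.633, -0.001]
contact_force: [-0.1, 0.5, -0.2]
gripper_width: 0.371
grasp_force: 0.0
```

Call:
drive_tool(
  increments=[
    {"claw":0.0,"dx":0,"dy":0,"dz":0,"wx":0,"wy":0,"wz":0},
    {"claw":0.0,"dx":0,"dy":0,"dz":0,"wx":0,"wy":0,"wz":0},
    {"claw":0.0,"dx":0,"dy":0,"dz":0,"wx":0,"wy":0,"wz":0},
    {"claw":0.0,"dx":0,"dy":0,"dz":0,"wx":0,"wy":0,"wz":0},
  ],
  newtons=35,
)

```text
t: 3.9
eef_pos: [0.5125, 0.0093, 0.0518]
tool_rot: [-0.0, 0.774, 0.633, -0.0]
contact_force: [-5.9, 2.7, 4.0]
gripper_width: 0.125
grasp_force: 34.4
```

```bash
python3 -c "
from h import *
togo(st(-60,0,51),stR())
for a in range(0,76,5):
    t=np.radians(a);print(a,np.round([150*(1-np.cos(t)), 150*np.sin(t)],1))"
```

```text
shift(tool,mm) [1.3 0.4 0.8] world [ 0.7  1.1 -0.8] turn [-0.1  0.   0. ] t 3.9 pos [0.5125 0.0093 0.0518] F [-5.9  2.7  4. ] w 0.125 q [ 0.31  0.58 -0.56  2.06  0.51  0.64 -0.79]
0 [0. 0.]
5 [ 0.6 13.1]
10 [ 2.3 26. ]
15 [ 5.1 38.8]
20 [ 9.  51.3]
25 [14.1 63.4]
30 [20.1 75. ]
35 [27.1 86. ]
40 [35.1 96.4]
45 [ 43.9 106.1]
50 [ 53.6 114.9]
55 [ 64.  122.9]
60 [ 75.  129.9]
65 [ 86.6 135.9]
70 [ 98.7 141. ]
75 [111.2 144.9]
```

Call:
drive_tool(
  increments=[
    {"claw":0.0,"dx":0,"dy":0.0006,"dz":-0.0131,"wx":0,"wy":0,"wz":0},
    {"claw":0.0,"dx":0,"dy":0.0017,"dz":-0.0129,"wx":0,"wy":0,"wz":0},
    {"claw":0.0,"dx":0,"dy":0.0028,"dz":-0.0128,"wx":0,"wy":0,"wz":0},
    {"claw":0.0,"dx":0,"dy":0.0039,"dz":-0.0125,"wx":0,"wy":0,"wz":0},
    {"claw":0.0,"dx":0,"dy":0.0051,"dz":-0.0121,"wx":0,"wy":0,"wz":0},
    {"claw":0.0,"dx":0,"dy":0.006,"dz":-0.0116,"wx":0,"wy":0,"wz":0},
  ],
)

```text
t: 4.65
eef_pos: [0.5302, 0.0057, 0.1267]
tool_rot: [-0.002, 0.774, 0.633, -0.002]
contact_force: [-8.4, 4.0, -2.7]
gripper_width: 0.125
grasp_force: 34.1
```

Call:
drive_tool(
  increments=[
    {"claw":0.0,"dx":0,"dy":0.007,"dz":-0.011,"wx":0,"wy":0,"wz":0},
    {"claw":0.0,"dx":0,"dy":0.008,"dz":-0.0104,"wx":0,"wy":0,"wz":0},
    {"claw":0.0,"dx":0,"dy":0.0088,"dz":-0.0097,"wx":0,"wy":0,"wz":0},
    {"claw":0.0,"dx":0,"dy":0.0097,"dz":-0.0088,"wx":0,"wy":0,"wz":0},
    {"claw":0.0,"dx":0,"dy":0.0104,"dz":-0.008,"wx":0,"wy":0,"wz":0},
    {"claw":0.0,"dx":0,"dy":0.011,"dz":-0.007,"wx":0,"wy":0,"wz":0},
  ],
)

```text
t: 5.4
eef_pos: [0.582, -0.0046, 0.1838]
tool_rot: [-0.003, 0.774, 0.633, -0.004]
contact_force: [-14.4, 0.9, 13.8]
gripper_width: 0.122
grasp_force: 34.9
```

```bash
python3 -c "
from h import *
togo(st(38.7,0,193),stR());p,d=read_camera('scene');cv2.imwrite('pics/s2.png',cv2.resize(p[150:350,280:500],(660,600))[:,:,::-1])"
```

```text
shift(tool,mm) [ 1.  28.2 -9.4] world [28.  -4.6  9.2] turn [-0.5  0.2  0.1] t 5.4 pos [ 0.582  -0.0046  0.1838] F [-14.4   0.9  13.8] w 0.122 q [ 0.4   0.49 -0.65  1.81  0.35  0.97 -0.6 ]
```

View pics/s2.png

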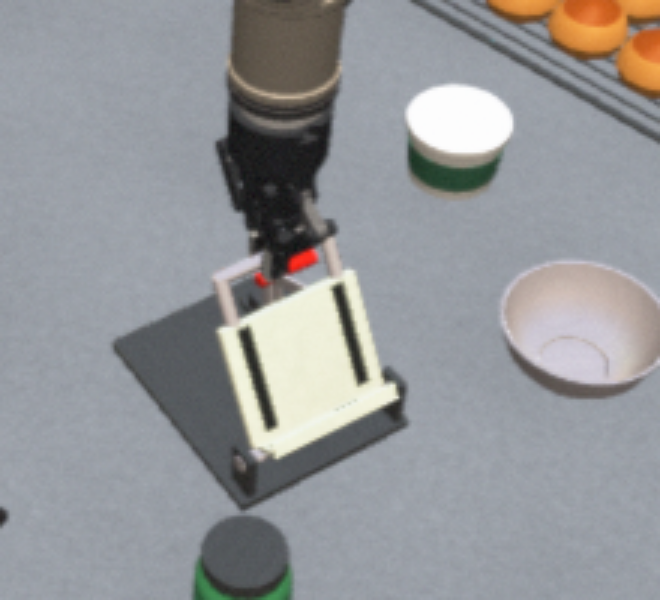

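The panel is up to about 57° with the bar still gripped, handle at crop (290,265). Next I swing it to the stop.

Call:
drive_tool(
  increments=[
    {"claw":0.0,"dx":0,"dy":0.009,"dz":-0.0045,"wx":0,"wy":0,"wz":0},
    {"claw":0.0,"dx":0,"dy":0.009,"dz":-0.0038,"wx":0,"wy":0,"wz":0},
    {"claw":0.0,"dx":0,"dy":0.008,"dz":-0.003,"wx":0,"wy":0,"wz":0},
    {"claw":0.0,"dx":0,"dy":0.004,"dz":-0.0015,"wx":0,"wy":0,"wz":0},
    {"claw":0.0,"dx":0,"dy":0,"dz":0,"wx":0,"wy":0,"wz":0},
  ],
)

```text
t: 6.08
eef_pos: [0.6089, -0.0101, 0.196]
tool_rot: [-0.004, 0.774, 0.634, -0.007]
contact_force: [-32.3, 2.9, 26.0]
gripper_width: 0.123
grasp_force: 37.7
```

```bash
python3 -c "
from h import *
togo(st(38.7,0,193),stR())"
```

```text
shift(tool,mm) [1.1 0.9 3. ] world [ 1.1  0.9 -3. ] turn [-0.9  0.3  0.1] t 6.08 pos [ 0.6089 -0.0101  0.196 ] F [-32.3   2.9  26. ] w 0.123 q [ 0.39  0.52 -0.65  1.73  0.36  1.03 -0.58]
```

```bash
cat >> h.py <<'E'
def panel(n="scene"):
    p,d=read_camera(n);C=cloud(n,p,d).reshape(-1,3);c=p.reshape(-1,3).astype(int)
    L=Rs.inv().apply(C-ORG)*1000
    m=(d.ravel()>.1)&(abs(L[:,1])<60)&(L[:,2]>75)&(L[:,2]<148)&(L[:,0]>0)&(L[:,0]<120)&(c.min(1)>110)
    Q=L[m];mu=np.median(Q,0)
    for _ in range(3):
        mu=Q.mean(0);nv=np.linalg.svd(Q-mu,full_matrices=False)[2][2];Q=Q[abs((Q-mu)@nv)<4]
    nv*=np.sign(nv[0]);print("panel n",len(Q),"angle",np.degrees(np.arctan2(nv[0],nv[2])),"yawerr",np.degrees(np.arctan2(nv[1],nv[0])),"x at z=120 (open,face: %.1f)"%(90-74/np.tan(np.radians(70))+5/np.sin(np.radians(70))),mu[0]-(120-mu[2])*nv[2]/nv[0]-mu[1]*0)
    return p
E
python3 -c "
from h import *
panel()"
```

```text
panel n 940 angle 69.46784420710338 yawerr 0.085193657514136 x at z=120 (open,face: 68.4) 67.06492628772045
```

Call:
drive_tool(
  increments=[
    {"claw":0.036,"dx":0,"dy":0,"dz":0,"wx":0,"wy":0,"wz":0},
    {"claw":0.036,"dx":0,"dy":0,"dz":0,"wx":0,"wy":0,"wz":0},
    {"claw":0.036,"dx":0,"dy":0,"dz":-0.03,"wx":0,"wy":0,"wz":0},
    {"claw":0.036,"dx":0,"dy":0,"dz":-0.03,"wx":0,"wy":0,"wz":0},
    {"claw":0.0,"dx":0.02,"dy":-0.04,"dz":-0.03,"wx":0,"wy":0,"wz":0},
    {"claw":0.0,"dx":0.02,"dy":-0.04,"dz":0,"wx":0,"wy":0,"wz":0},
    {"claw":0.0,"dx":0.02,"dy":-0.04,"dz":0,"wx":0,"wy":0,"wz":0},
    {"claw":0.0,"dx":0.015,"dy":-0.03,"dz":0,"wx":0,"wy":0,"wz":0},
    {"claw":0.0,"dx":0,"dy":0,"dz":0,"wx":-9,"wy":0,"wz":0},
    {"claw":0.0,"dx":0,"dy":0,"dz":0,"wx":-9,"wy":0,"wz":0},
    {"claw":0.0,"dx":0,"dy":0,"dz":0,"wx":-9,"wy":0,"wz":0},
    {"claw":0.0,"dx":0,"dy":0,"dz":0,"wx":-8,"wy":0,"wz":0},
  ],
)

```text
t: 7.62
eef_pos: [0.4849, 0.0913, 0.2859]
tool_rot: [0.233, 0.739, 0.603, 0.19]
contact_force: [0.8, -0.8, -0.2]
gripper_width: -0.0
grasp_force: 0.0
```

```bash
cat >> h.py <<'E'
def red(n):
    p,d=read_camera(n);C=cloud(n,p,d).reshape(-1,3);c=p.reshape(-1,3).astype(int)
    L=Rs.inv().apply(C-ORG)*1000
    m=(d.ravel()>.1)&(abs(L[:,1]-65)<45)&(L[:,2]>30)&(L[:,2]<90)&(abs(L[:,0]+40)<70)&(c[:,0]>130)&(c[:,1]<70)
    Q=L[m];print(n,"red n",len(Q),Q.mean(0).round(1),"min",Q.min(0).round(1),"max",Q.max(0).round(1)); return p
E
python3 -c "
from h import *
panel();red('scene');red('top')
togo(st(-64,75,104.6),stR(35))"
```

```text
panel n 925 angle 69.84680527375264 yawerr 0.32677141088071804 x at z=120 (open,face: 68.4) 67.09235716514817
scene red n 68 [-32.5  64.   68.1] min [-40.   36.2  62. ] max [-27.1  92.6  73.9]
top red n 117 [-35.6  67.7  67.5] min [-41.4  38.1  37.4] max [-28.   95.1  75.1]
shift(tool,mm) [  2.4 -68.3 171.4] world [  40.4   -6.3 -179.9] turn [-0.5  0.1  0.2] t 7.78 pos [0.4839 0.091  0.2845] F [ 0.8 -0.5  0.5] w -0.003 q [ 0.29 -0.03 -0.81  2.27  0.76  0.55 -1.31]
```

Call:
drive_tool(
  increments=[
    {"claw":0.0,"dx":0.0003,"dy":-0.0085,"dz":0.0214,"wx":0,"wy":0,"wz":0},
    {"claw":0.0,"dx":0.0003,"dy":-0.0085,"dz":0.0214,"wx":0,"wy":0,"wz":0},
    {"claw":0.0,"dx":0.0003,"dy":-0.0085,"dz":0.0214,"wx":0,"wy":0,"wz":0},
    {"claw":0.0,"dx":0.0003,"dy":-0.0085,"dz":0.0214,"wx":0,"wy":0,"wz":0},
    {"claw":0.0,"dx":0.0003,"dy":-0.0085,"dz":0.0214,"wx":0,"wy":0,"wz":0},
    {"claw":0.0,"dx":0.0003,"dy":-0.0085,"dz":0.0214,"wx":0,"wy":0,"wz":0},
    {"claw":0.0,"dx":0.0003,"dy":-0.0085,"dz":0.0214,"wx":0,"wy":0,"wz":0},
    {"claw":0.0,"dx":0.0003,"dy":-0.0085,"dz":0.0214,"wx":0,"wy":0,"wz":0},
    {"claw":0.0,"dx":0,"dy":0,"dz":0,"wx":0,"wy":0,"wz":0},
  ],
)

```text
t: 8.9
eef_pos: [0.5261, 0.0836, 0.1031]
tool_rot: [0.23, 0.741, 0.603, 0.185]
contact_force: [0.2, 0.3, -0.9]
gripper_width: 0.002
grasp_force: 0.0
```

```bash
python3 -c "
from h import *
togo(st(-64,75,104.6),stR(35))
p=red('scene');p2=red('top');a=cv2.resize(p[180:310,310:440],(400,400));b=cv2.resize(p2[190:290,230:330],(400,400));cv2.imwrite('pics/s3.png',np.hstack([a,b])[:,:,::-1])"
```

```text
shift(tool,mm) [ 0.7 -0.9 -2.4] world [-1.9  1.1  1.5] turn [-0.6  0.3 -0.1] t 8.9 pos [0.5261 0.0836 0.1031] F [ 0.2  0.3 -0.9] w 0.002 q [ 0.14  0.46 -0.72  2.35  1.73  0.66 -2.24]
scene red n 68 [-32.9  64.3  67.6] min [-43.5  35.4  60.7] max [-26.9  94.6  72.4]
top red n 70 [-34.4  58.4  67. ] min [-41.4  37.9  33.5] max [-27.7  87.3  76.5]
```

View pics/s3.png

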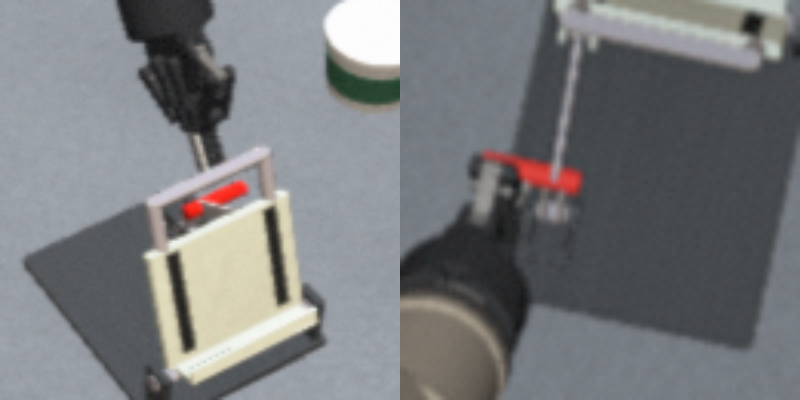

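The fingertips sit about 17 mm off the red bar, on its outer half (scene crop 215,170; top crop 500,165), and clear of the upper link. I'll approach, then press in small steps.

Call:
drive_tool(
  increments=[
    {"claw":0.0,"dx":0,"dy":0.001,"dz":0.007,"wx":0,"wy":0,"wz":0},
    {"claw":0.0,"dx":0,"dy":0.001,"dz":0.007,"wx":0,"wy":0,"wz":0},
    {"claw":0.0,"dx":0,"dy":0,"dz":0.002,"wx":0,"wy":0,"wz":0},
    {"claw":0.0,"dx":0,"dy":0,"dz":0.002,"wx":0,"wy":0,"wz":0},
    {"claw":0.0,"dx":0,"dy":0,"dz":0.002,"wx":0,"wy":0,"wz":0},
  ],
)

```text
t: 9.62
eef_pos: [0.5378, 0.0823, 0.0894]
tool_rot: [0.231, 0.739, 0.604, 0.188]
contact_force: [-2.6, -0.5, 5.3]
gripper_width: -0.001
grasp_force: 2.7
```

Call:
drive_tool(
  increments=[
    {"claw":0.0,"dx":0,"dy":0.0007,"dz":0.0015,"wx":0,"wy":0,"wz":0},
    {"claw":0.0,"dx":0,"dy":0.0007,"dz":0.0015,"wx":0,"wy":0,"wz":0},
  ],
)

```text
t: 9.88
eef_pos: [0.5401, 0.0819, 0.0876]
tool_rot: [0.23, 0.739, 0.604, 0.187]
contact_force: [-6.2, -0.0, 6.7]
gripper_width: -0.002
grasp_force: 4.4
```

Call:
drive_tool(
  increments=[
    {"claw":0.0,"dx":0,"dy":0.0007,"dz":0.0015,"wx":0,"wy":0,"wz":0},
    {"claw":0.0,"dx":0,"dy":0.0007,"dz":0.0015,"wx":0,"wy":0,"wz":0},
  ],
)

```text
t: 10.12
eef_pos: [0.5425, 0.0814, 0.0858]
tool_rot: [0.23, 0.739, 0.604, 0.187]
contact_force: [-5.6, 0.3, 5.2]
gripper_width: 0.007
grasp_force: 3.7
```

Call:
drive_tool(
  increments=[
    {"claw":0.0,"dx":0,"dy":0.0005,"dz":0.002,"wx":0,"wy":0,"wz":0},
    {"claw":0.0,"dx":0,"dy":0.0005,"dz":0.002,"wx":0,"wy":0,"wz":0},
  ],
)

```text
t: 10.38
eef_pos: [0.546, 0.0805, 0.0829]
tool_rot: [0.23, 0.74, 0.604, 0.187]
contact_force: [-0.7, 0.4, 0.2]
gripper_width: -0.006
grasp_force: 0.8
```

Call:
drive_tool(
  increments=[
    {"claw":0.0,"dx":0,"dy":0,"dz":0.002,"wx":0,"wy":0,"wz":0},
    {"claw":0.0,"dx":0,"dy":0,"dz":0.002,"wx":0,"wy":0,"wz":0},
  ],
)

```text
t: 10.62
eef_pos: [0.549, 0.0798, 0.0798]
tool_rot: [0.231, 0.74, 0.604, 0.187]
contact_force: [-0.2, -0.7, -0.6]
gripper_width: -0.006
grasp_force: 0.0
```

```bash
python3 -c "
from h import *
red('scene');red('top')
togo(st(-64,75,104.6),stR(35))"
```

```text
h.py:32: RuntimeWarning: Mean of empty slice.
  Q=L[m];print(n,"red n",len(Q),Q.mean(0).round(1),"min",Q.min(0).round(1),"max",Q.max(0).round(1)); return p
  ret = um.true_divide(
Traceback (most recent call last):
  File "h.py", line 32, in red
    Q=L[m];print(n,"red n",len(Q),Q.mean(0).round(1),"min",Q.min(0).round(1),"max",Q.max(0).round(1)); return p
                                                           ~~~~~^^^
ValueError: zero-size array to reduction operation minimum which has no identity
```

The force fell to zero, so the brace has snapped. I'll back off, untilt and confirm.

Call:
drive_tool(
  increments=[
    {"claw":0.0,"dx":0,"dy":-0.003,"dz":-0.03,"wx":0,"wy":0,"wz":0},
    {"claw":0.0,"dx":0,"dy":0,"dz":-0.04,"wx":0,"wy":0,"wz":0},
    {"claw":0.0,"dx":0,"dy":0,"dz":-0.05,"wx":0,"wy":0,"wz":0},
    {"claw":0.05,"dx":0,"dy":0.02,"dz":-0.05,"wx":0,"wy":0,"wz":0},
    {"claw":0.05,"dx":0,"dy":0.03,"dz":-0.04,"wx":9,"wy":0,"wz":0},
    {"claw":0.05,"dx":0,"dy":0.02,"dz":-0.04,"wx":9,"wy":0,"wz":0},
    {"claw":0.05,"dx":0,"dy":0,"dz":-0.04,"wx":9,"wy":0,"wz":0},
    {"claw":0.05,"dx":0,"dy":0,"dz":-0.04,"wx":8,"wy":0,"wz":0},
  ],
)

```text
t: 11.68
eef_pos: [0.445, 0.091, 0.3379]
tool_rot: [0.084, 0.783, 0.615, 0.037]
contact_force: [0.6, -1.5, -0.4]
gripper_width: 0.583
grasp_force: 0.0
```

```bash
python3 -c "
from h import *
panel()
togo(np.array([.4993,-.3165,.320]),stR(0,Y=np.radians(13.4)))
red('top')
"
```

```text
panel n 942 angle 69.57900452083652 yawerr 0.2594491564148316 x at z=120 (open,face: 68.4) 67.18115189817394
shift(tool,mm) [-382.8  138.9   64.9] world [  51.1 -408.5  -23.6] turn [  9.5   4.7 -27.1] t 11.72 pos [0.4482 0.092  0.3436] F [4.4 0.4 5.9] w 0.585 q [ 0.41  0.   -0.82  1.98  0.16  1.05 -0.73]
top red n 107 [-21.   68.1  52.4] min [-27.8  37.6  44.6] max [-14.2  95.4  58.6]
```

The brace is locked: the red bar is now at stand (-21, ·, 46) and the panel is at 69.6°. Moving on to the tablet.

Call:
drive_tool(
  increments=[
    {"claw":0.05,"dx":-0.0425,"dy":0.0154,"dz":0.0072,"wx":0,"wy":0,"wz":0},
    {"claw":0.05,"dx":-0.0425,"dy":0.0154,"dz":0.0072,"wx":0,"wy":0,"wz":0},
    {"claw":0.05,"dx":-0.0425,"dy":0.0154,"dz":0.0072,"wx":0,"wy":0,"wz":0},
    {"claw":0.05,"dx":-0.0425,"dy":0.0154,"dz":0.0072,"wx":0,"wy":0,"wz":0},
    {"claw":0.05,"dx":-0.0425,"dy":0.0154,"dz":0.0072,"wx":0,"wy":0,"wz":0},
    {"claw":0.05,"dx":-0.0425,"dy":0.0154,"dz":0.0072,"wx":0,"wy":0,"wz":0},
    {"claw":0.05,"dx":-0.0425,"dy":0.0154,"dz":0.0072,"wx":0,"wy":0,"wz":0},
    {"claw":0.05,"dx":-0.0425,"dy":0.0154,"dz":0.0072,"wx":0,"wy":0,"wz":0},
    {"claw":0.05,"dx":-0.0425,"dy":0.0154,"dz":0.0072,"wx":0,"wy":0,"wz":0},
    {"claw":0.05,"dx":0,"dy":0,"dz":0,"wx":3.2,"wy":1.6,"wz":-9},
    {"claw":0.05,"dx":0,"dy":0,"dz":0,"wx":3.2,"wy":1.6,"wz":-9},
    {"claw":0.05,"dx":0,"dy":0,"dz":0,"wx":3.1,"wy":1.5,"wz":-9},
    {"claw":0.05,"dx":0,"dy":0,"dz":0,"wx":0,"wy":0,"wz":0},
  ],
)

```text
t: 13.4
eef_pos: [0.4975, -0.3174, 0.3142]
tool_rot: [0.003, 0.621, 0.784, -0.001]
contact_force: [-0.1, -0.2, 0.7]
gripper_width: 0.587
grasp_force: 0.0
```

```bash
python3 -c "
from h import *
togo(np.array([.4993,-.3165,.200]),stR(0,Y=np.radians(13.4)))
"
```

```text
shift(tool,mm) [  1.2   1.7 114.2] world [   1.8    0.9 -114.2] turn [ 0.1  0.3 -0.1] t 13.4 pos [ 0.4975 -0.3174  0.3142] F [-0.1 -0.2  0.7] w 0.587 q [ 0.85  0.33 -0.49  1.67  0.17  1.18  0.55]
```

Descend, then grip gently.

Call:
drive_tool(
  increments=[
    {"claw":0.05,"dx":0.0012,"dy":0.0017,"dz":0.03,"wx":0,"wy":0,"wz":0},
    {"claw":0.05,"dx":0,"dy":0,"dz":0.03,"wx":0,"wy":0,"wz":0},
    {"claw":0.05,"dx":0,"dy":0,"dz":0.03,"wx":0,"wy":0,"wz":0},
    {"claw":0.05,"dx":0,"dy":0,"dz":0.024,"wx":0,"wy":0,"wz":0},
    {"claw":0.05,"dx":0,"dy":0,"dz":0,"wx":0,"wy":0,"wz":0},
  ],
)

```text
t: 14.02
eef_pos: [0.4973, -0.3159, 0.1995]
tool_rot: [0.001, 0.621, 0.784, -0.002]
contact_force: [-0.1, 0.1, 1.7]
gripper_width: 0.589
grasp_force: 0.0
```

Call:
drive_tool(
  increments=[
    {"claw":0.0,"dx":0,"dy":0,"dz":0,"wx":0,"wy":0,"wz":0},
    {"claw":0.0,"dx":0,"dy":0,"dz":0,"wx":0,"wy":0,"wz":0},
    {"claw":0.0,"dx":0,"dy":0,"dz":0,"wx":0,"wy":0,"wz":0},
    {"claw":0.0,"dx":0,"dy":0,"dz":0,"wx":0,"wy":0,"wz":0},
    {"claw":0.0,"dx":0,"dy":0,"dz":0,"wx":0,"wy":0,"wz":0},
  ],
  newtons=60,
)

```text
t: 14.65
eef_pos: [0.4999, -0.3171, 0.2029]
tool_rot: [0.004, 0.62, 0.784, -0.001]
contact_force: [0.6, 0.1, 6.9]
gripper_width: 0.134
grasp_force: 59.9
```

Call:
drive_tool(
  increments=[
    {"claw":0.0,"dx":0,"dy":0,"dz":-0.015,"wx":0,"wy":0,"wz":0},
    {"claw":0.0,"dx":0,"dy":0,"dz":-0.02,"wx":0,"wy":0,"wz":0},
    {"claw":0.0,"dx":0,"dy":0,"dz":-0.025,"wx":0,"wy":0,"wz":0},
    {"claw":0.0,"dx":0,"dy":0,"dz":-0.03,"wx":0,"wy":0,"wz":0},
    {"claw":0.0,"dx":0,"dy":0,"dz":-0.03,"wx":0,"wy":0,"wz":0},
    {"claw":0.0,"dx":0,"dy":0,"dz":-0.03,"wx":0,"wy":0,"wz":0},
    {"claw":0.0,"dx":0,"dy":0,"dz":0,"wx":0,"wy":0,"wz":0},
  ],
)

```text
t: 15.52
eef_pos: [0.4993, -0.3159, 0.3538]
tool_rot: [0.005, 0.62, 0.784, -0.001]
contact_force: [-0.6, 0.0, -4.7]
gripper_width: 0.13
grasp_force: 58.6
```

Run:
```python
from h import *
p,r,o=tool();print(p,o["gripper_width"],o["contact_force"])
for n in("scene","top"):
    pi,d=read_camera(n);C=cloud(n,pi,d).reshape(-1,3)
    L=r.inv().apply(C-p)*1000   # tool frame
    m=(d.ravel()>.1)&(abs(L[:,0])<90)&(abs(L[:,1])<40)&(L[:,2]>-15)&(L[:,2]<230)
    Q=L[m];q=Q[(Q[:,2]>45)&(Q[:,2]<180)]
    print(n,len(Q),len(q),"x range",np.percentile(q[:,0],[1,99]),"z range",np.percentile(Q[:,2],[1,99.5]))
    if len(q)>50:
        mu=q.mean(0);nv=np.linalg.svd(q-mu,full_matrices=False)[2][2];print("plane n",nv,mu)
# target: tablet bottom pose
```

```text
[ 0.49932461 -0.31586397  0.35377519] 0.13014179321038166 [-0.61796681  0.01958604 -4.66737309]
scene 3633 2362 x range [-68.98545453  68.37188161] z range [ -9.13380365 189.45838172]
plane n [-0.01029688  0.99994048  0.00360721] [ -6.05477239   5.18947947 109.4117483 ]
top 532 194 x range [-16.19524368  73.43337327] z range [ -9.47386994 189.72046358]
plane n [-0.07625461  0.99708674 -0.00180823] [ 46.03710801  -5.381212   109.12967354]
```

Run:
```python
from h import *
togo(st(-21.9,12,400.4),stR(20))
z=np.load("pics/top0.npz");C=cloud("top",z['p'],z['d']).reshape(-1,3);m=(z['d'].ravel()>.1)&(abs(C[:,0]-.7)<.08)&(abs(C[:,1]+.115)<.08)&(C[:,2]>.1);Q=C[m]
c,rad=cv2.minEnclosingCircle((Q[:,:2]*1000).astype(np.float32));print("jar",c,rad,Rs.inv().apply(np.array([*c,0])/1000-ORG))
```

```text
shift(tool,mm) [308.3 129.8 -51.6] world [ 55.2 330.1  50.1] turn [-19.6  -4.1  24.6] t 15.62 pos [ 0.4978 -0.3155  0.3503] F [-0.3  0.2 -4.2] w 0.128 q [ 0.85  0.3  -0.49  1.62  0.15  1.25  0.56]
jar (736.42138671875, -183.4045867919922) 31.820768356323242 [ 0.19738652 -0.14547245  0.        ]
```

Call:
drive_tool(
  increments=[
    {"claw":0.0,"dx":0,"dy":0,"dz":-0.012,"wx":-4.9,"wy":-1,"wz":6.1},
    {"claw":0.0,"dx":0,"dy":0,"dz":-0.012,"wx":-4.9,"wy":-1,"wz":6.2},
    {"claw":0.0,"dx":0,"dy":0,"dz":-0.012,"wx":-4.9,"wy":-1,"wz":6.2},
    {"claw":0.0,"dx":0,"dy":0,"dz":-0.012,"wx":-4.9,"wy":-1.1,"wz":6.1},
    {"claw":0.0,"dx":0.025,"dy":0,"dz":0,"wx":0,"wy":0,"wz":0},
    {"claw":0.0,"dx":0.04,"dy":0,"dz":0,"wx":0,"wy":0,"wz":0},
    {"claw":0.0,"dx":0.04,"dy":0,"dz":0,"wx":0,"wy":0,"wz":0},
    {"claw":0.0,"dx":0.04,"dy":0,"dz":0,"wx":0,"wy":0,"wz":0},
    {"claw":0.0,"dx":0.04,"dy":0.002,"dz":0,"wx":0,"wy":0,"wz":0},
    {"claw":0.0,"dx":0.04,"dy":0.002,"dz":0,"wx":0,"wy":0,"wz":0},
    {"claw":0.0,"dx":0.04,"dy":0.002,"dz":0,"wx":0,"wy":0,"wz":0},
    {"claw":0.0,"dx":0.04,"dy":0,"dz":0,"wx":0,"wy":0,"wz":0},
    {"claw":0.0,"dx":0.025,"dy":0,"dz":0,"wx":0,"wy":0,"wz":0},
    {"claw":0.0,"dx":0,"dy":0,"dz":0,"wx":0,"wy":0,"wz":0},
    {"claw":0.0,"dx":0,"dy":0,"dz":0,"wx":0,"wy":0,"wz":0},
  ],
)

```text
t: 17.5
eef_pos: [0.5625, 0.0062, 0.3987]
tool_rot: [0.135, 0.763, 0.623, 0.109]
contact_force: [0.5, -0.8, -3.9]
gripper_width: 0.126
grasp_force: 59.1
```

```bash
cat > lf.py <<'E'
from h import *
# tablet lower edge vs ledge, from the tool pose (stand frame, mm): along u (up), n (out)
p,r,o=tool();a=np.radians(70);u=np.array([-np.cos(a),0,np.sin(a)]);n=np.array([np.sin(a),0,np.cos(a)])
B=Rs.inv().apply(p+r.apply([0,-.0005,.192])-ORG)*1000
F=np.array([90-1.2,0,46])+9*u+5*n
print("bottom above ledge",(B-F)@u,"out of face",(B-F)@n,"y",B[1],"z axis stand",Rs.inv().apply(r.apply([0,0,-1])),"want",u)
togo(st(33.4,0,239.7),stR(20))
if __name__=="__main__":
  for nme in("scene","top"):
    pi,d=read_camera(nme);C=cloud(nme,pi,d).reshape(-1,3);L=r.inv().apply(C-p)*1000
    m=(d.ravel()>.1)&(abs(L[:,0])<100)&(abs(L[:,1])<11)&(L[:,2]>40)&(L[:,2]<180)
    q=L[m]
    if len(q)<60: continue
    mu=q.mean(0);nv=np.linalg.svd(q-mu,full_matrices=False)[2][2]
    print(nme,len(q),"x",np.percentile(q[:,0],[1,99]),"n",nv,mu)
E
python3 lf.py
```

```text
bottom above ledge 164.50639385724241 out of face 21.262341868166487 y 5.191854092095858 z axis stand [-0.34064442  0.0024159   0.9401891 ] want [-0.34202014  0.          0.93969262]
shift(tool,mm) [ -5.3 -12.6 164.6] world [  42.2  -14.4 -159. ] turn [-0.1  0.1 -0. ] t 17.5 pos [0.5625 0.0062 0.3987] F [ 0.5 -0.8 -3.9] w 0.126 q [ 0.55  0.07 -0.77  1.83  0.23  0.95 -0.52]
scene 3337 x [-69.20649012  68.62476556] n [-0.00461011  0.99996472  0.00702234] [ -3.80660237   5.33554406 107.82697734]
top 533 x [-67.52520914  68.97040656] n [ 0.00107667 -0.99998701 -0.00498215] [ -4.16376548   6.77961559 107.31627841]
```

Call:
drive_tool(
  increments=[
    {"claw":0.0,"dx":-0.003,"dy":-0.003,"dz":0.02,"wx":0,"wy":0,"wz":0},
    {"claw":0.0,"dx":0,"dy":-0.003,"dz":0.025,"wx":0,"wy":0,"wz":0},
    {"claw":0.0,"dx":0,"dy":-0.002,"dz":0.025,"wx":0,"wy":0,"wz":0},
    {"claw":0.0,"dx":0,"dy":-0.002,"dz":0.025,"wx":0,"wy":0,"wz":0},
    {"claw":0.0,"dx":0,"dy":0,"dz":0.02,"wx":0,"wy":0,"wz":0},
    {"claw":0.0,"dx":0,"dy":0,"dz":0.015,"wx":0,"wy":0,"wz":0},
    {"claw":0.0,"dx":0,"dy":0,"dz":0.01,"wx":0,"wy":0,"wz":0},
    {"claw":0.0,"dx":0,"dy":0,"dz":0,"wx":0,"wy":0,"wz":0},
  ],
)

```text
t: 18.6
eef_pos: [0.6006, -0.0038, 0.265]
tool_rot: [0.135, 0.763, 0.623, 0.11]
contact_force: [0.7, 0.6, -3.6]
gripper_width: 0.13
grasp_force: 59.0
```

```bash
python3 lf.py; python3 -c "
from h import *
p,d=read_camera('scene');cv2.imwrite('pics/s4.png',cv2.resize(p[170:340,290:460],(600,600),interpolation=cv2.INTER_CUBIC)[:,:,::-1])"
```

```text
bottom above ledge 25.408716184427007 out of face 12.927543973036192 y 3.1488339554639317 z axis stand [-0.34274231  0.0013998   0.93942842] want [-0.34202014  0.          0.93969262]
shift(tool,mm) [-3.4 -4.1 25.4] world [  4.1  -4.3 -25.3] turn [ 0.   0.1 -0. ] t 18.6 pos [ 0.6006 -0.0038  0.265 ] F [ 0.7  0.6 -3.6] w 0.13 q [ 0.45  0.27 -0.71  1.94  0.49  0.72 -0.74]
scene 2800 x [-68.97319486  68.48781585] n [-0.00677161  0.99995906  0.0060018 ] [ -3.38981212   5.19607117 107.74869596]
top 408 x [-66.59081828  69.63122611] n [-4.01064078e-04 -9.99988646e-01 -4.74828551e-03] [ -3.26585548   6.85819252 106.78658385]
```

View pics/s4.png

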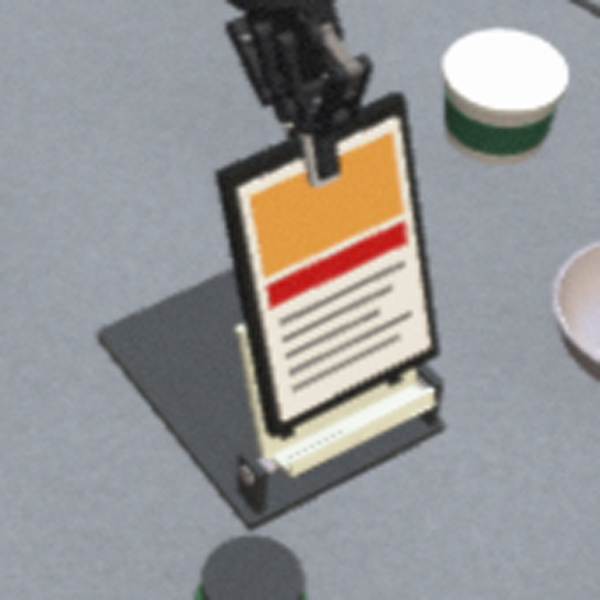

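The tablet is lined up with the ledge, its lower edge (crop 280,430 to 435,355) just above the channel and its screen facing out. Lowering it the last 25 mm.

Call:
drive_tool(
  increments=[
    {"claw":0.0,"dx":-0.001,"dy":-0.002,"dz":0.006,"wx":0,"wy":0,"wz":0},
    {"claw":0.0,"dx":-0.001,"dy":-0.002,"dz":0.006,"wx":0,"wy":0,"wz":0},
    {"claw":0.0,"dx":0,"dy":0,"dz":0.004,"wx":0,"wy":0,"wz":0},
    {"claw":0.0,"dx":0,"dy":0,"dz":0.003,"wx":0,"wy":0,"wz":0},
    {"claw":0.0,"dx":0,"dy":0,"dz":0.002,"wx":0,"wy":0,"wz":0},
    {"claw":0.0,"dx":0,"dy":0,"dz":0,"wx":0,"wy":0,"wz":0},
  ],
)

```text
t: 19.5
eef_pos: [0.6038, -0.0061, 0.2443]
tool_rot: [0.135, 0.762, 0.623, 0.11]
contact_force: [0.4, -0.1, -3.2]
gripper_width: 0.125
grasp_force: 59.1
```

Call:
drive_tool(
  increments=[
    {"claw":0.0,"dx":0,"dy":0,"dz":0.0015,"wx":0,"wy":0,"wz":0},
    {"claw":0.0,"dx":0,"dy":0,"dz":0.001,"wx":0,"wy":0,"wz":0},
    {"claw":0.0,"dx":0,"dy":0,"dz":0,"wx":0,"wy":0,"wz":0},
  ],
)

```text
t: 19.88
eef_pos: [0.6047, -0.0063, 0.2423]
tool_rot: [0.136, 0.762, 0.623, 0.11]
contact_force: [-0.3, -0.7, -2.7]
gripper_width: 0.134
grasp_force: 59.4
```

```bash
python3 lf.py
```

```text
bottom above ledge 2.550719380834565 out of face 9.665672249962643 y 1.578306179209486 z axis stand [-0.34405058  0.00112887  0.93895044] want [-0.34202014  0.          0.93969262]
shift(tool,mm) [-1.8 -0.6  2.6] world [-0.  -1.8 -2.6] turn [0.1 0.1 0. ] t 19.88 pos [ 0.6047 -0.0063  0.2423] F [-0.3 -0.7 -2.7] w 0.134 q [ 0.43  0.31 -0.69  1.96  0.54  0.68 -0.78]
scene 2719 x [-68.71538652  68.75152031] n [-0.00710626  0.99995111  0.00687562] [ -3.22518314   5.17914815 108.12137684]
top 398 x [-66.83783471  69.96200944] n [-9.24341950e-04 -9.99986835e-01 -5.04733150e-03] [ -3.75579761   6.36225219 108.61605985]
```

Call:
drive_tool(
  increments=[
    {"claw":0.0,"dx":0,"dy":-0.001,"dz":0.001,"wx":0,"wy":0,"wz":0},
    {"claw":0.0,"dx":0,"dy":-0.001,"dz":0.001,"wx":0,"wy":0,"wz":0},
    {"claw":0.0,"dx":0,"dy":0,"dz":0,"wx":0,"wy":0,"wz":0},
  ],
)

```text
t: 20.35
eef_pos: [0.6043, -0.0064, 0.241]
tool_rot: [0.137, 0.762, 0.623, 0.111]
contact_force: [-3.6, -2.0, 7.1]
gripper_width: 0.131
grasp_force: 60.9
```

Call:
drive_tool(
  increments=[
    {"claw":0.0,"dx":0,"dy":0,"dz":0.001,"wx":0,"wy":0,"wz":0},
    {"claw":0.0,"dx":0,"dy":0,"dz":0.001,"wx":0,"wy":0,"wz":0},
    {"claw":0.0,"dx":0,"dy":0,"dz":0,"wx":0,"wy":0,"wz":0},
  ],
)

```text
t: 20.72
eef_pos: [0.6052, -0.0061, 0.2404]
tool_rot: [0.137, 0.762, 0.623, 0.111]
contact_force: [-8.7, -0.8, 16.1]
gripper_width: 0.132
grasp_force: 62.4
```

It is seated on the ledge. I'll ease off, release and retreat along the panel.

Call:
drive_tool(
  increments=[
    {"claw":0.0,"dx":0,"dy":0,"dz":-0.002,"wx":0,"wy":0,"wz":0},
    {"claw":0.018,"dx":0,"dy":0,"dz":0,"wx":0,"wy":0,"wz":0},
    {"claw":0.022,"dx":0,"dy":0,"dz":0,"wx":0,"wy":0,"wz":0},
    {"claw":0.028,"dx":0,"dy":0,"dz":0,"wx":0,"wy":0,"wz":0},
    {"claw":0.036,"dx":0,"dy":0,"dz":0,"wx":0,"wy":0,"wz":0},
    {"claw":0.036,"dx":0,"dy":0,"dz":0,"wx":0,"wy":0,"wz":0},
    {"claw":0.036,"dx":0,"dy":0,"dz":-0.01,"wx":0,"wy":0,"wz":0},
    {"claw":0.036,"dx":0,"dy":0,"dz":-0.02,"wx":0,"wy":0,"wz":0},
    {"claw":0.036,"dx":0,"dy":0,"dz":-0.03,"wx":0,"wy":0,"wz":0},
    {"claw":0.036,"dx":0,"dy":0,"dz":-0.04,"wx":0,"wy":0,"wz":0},
    {"claw":0.036,"dx":0,"dy":0,"dz":-0.04,"wx":0,"wy":0,"wz":0},
    {"claw":0.036,"dx":0,"dy":0,"dz":0,"wx":0,"wy":0,"wz":0},
    {"claw":0.036,"dx":0,"dy":0,"dz":0,"wx":0,"wy":0,"wz":0},
  ],
)

```text
t: 22.35
eef_pos: [0.556, 0.0035, 0.371]
tool_rot: [0.136, 0.762, 0.623, 0.11]
contact_force: [-0.1, 0.2, -0.0]
gripper_width: 0.423
grasp_force: 0.0
```

Run:
```python
from h import *
a=np.radians(70);u=np.array([-np.cos(a),0,np.sin(a)]);n=np.array([np.sin(a),0,np.cos(a)]);F=np.array([88.8,0,46])+9*u+5*n
for nm in("scene","top"):
    p,d=read_camera(nm);C=cloud(nm,p,d).reshape(-1,3);L=Rs.inv().apply(C-ORG)*1000-F
    U,N,Y=L@u,L@n,L[:,1]
    m=(d.ravel()>.1)&(U>25)&(U<205)&(N>3)&(N<30)&(abs(Y)<100)
    q=np.stack([U,N,Y],1)[m];k=np.polyfit(q[:,0],q[:,1],1)
    print(nm,len(q),"face out at u=0,200:",k[1],k[1]+200*k[0],"lean rad",k[0],"y",np.percentile(q[:,2],[1,99]),"umax",q[:,0].max())
    if nm=="scene":cv2.imwrite('pics/s5.png',cv2.resize(p[150:350,280:480],(600,600))[:,:,::-1])
red('top');print(get_obs()['contact_force'])
```

```text
scene 3649 face out at u=0,200: 13.68758980707591 11.52047401324516 lean rad -0.010835578969153749 y [-68.13603133  69.07328066] umax 203.0765753142825
top 832 face out at u=0,200: 16.69585891889717 10.155023603582226 lean rad -0.03270417657657472 y [-66.40449375  70.43113515] umax 204.88726187106653h.py:32: RuntimeWarning: Mean of empty slice.
  Q=L[m];print(n,"red n",len(Q),Q.mean(0).round(1),"min",Q.min(0).round(1),"max",Q.max(0).round(1)); return p
  ret = um.true_divide(
Traceback (most recent call last):
  File "h.py", line 32, in red
    Q=L[m];print(n,"red n",len(Q),Q.mean(0).round(1),"min",Q.min(0).round(1),"max",Q.max(0).round(1)); return p
                                                           ~~~~~^^^
ValueError: zero-size array to reduction operation minimum which has no identity
```

View pics/s5.png

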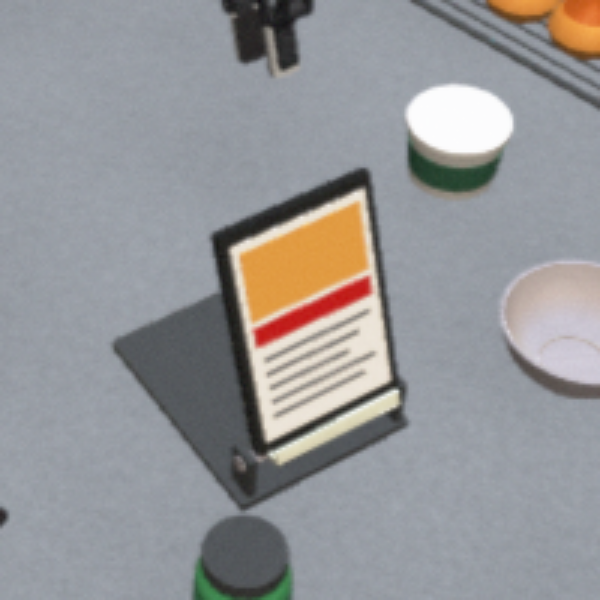

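The tablet leans on the panel in the ledge channel (crop 260,450 to 395,390), screen outward, within about 2 mm of centre. The gripper is well clear, at (265,40). Handing in.

```bash
python3 -c "
from station import *
print(hand_in())"
```

```text
the job is handed in; nothing more can be done
None
```

I handed the job in at about 22 s with the stand open, the brace snapped home and the tablet leaning on the panel, screen facing out and the gripper clear. The pass/fail result wasn't shown; I saw the brace locked before placing the tablet, but it is hidden behind the tablet in the last pictures.

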